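# Lock the levelling jack with its jam nut

### The job

Lock the levelling jack on the joinery bench: lay the larger of the two steel fork keys flat over the tongue on top of the jack's screw, with its handle lying in the jack's open saddle, so that the screw cannot turn. Then swing the locknut's lever clockwise (seen from above) until the nut is tight, without letting the screw turn round with it. Leave the key lying in place on the jack.

Things in the scene. Friction and masses are not known exactly. Their poses are not given: they have to be found in the camera images.
- jack: Green jack fixed to the bench. Origin: bench top, on the screw's axis; x points to the saddle. Screw: round shoulder, radius 30, top at z 91 mm; on it a tongue 44 long (along jack x at start), 16 thick, top z 113. Saddle: open U at x 130 (14 thick), floor z 91, posts to z 125 with inner faces at y -20, +20. Base plate 210 x 90 x 12 (x -50 to 160). Locknut below the shoulder, z 52 to 72.
- holding_key: Larger loose steel fork key, 0.3 to 0.5 kg, flat on the bench, 210 x 50 mm. Origin: middle of the slot, underside; x along the handle. Slot 22 wide, x -30 to 30, open at -x; prongs and bridge 14 thick, bridge to x 48. Handle 18 wide, 20 tall, x 46 to 180; balance at x 70. In use: origin on the screw axis, underside at z 91, x along jack x. The small key (28 wide, slot 10) does not fit.
- stop_screw (a joint): Turn of the screw in the jack, rad, positive clockwise seen from above; 0 at the start. It turns easily (0.04 N m) and with no key on it goes round with the nut. With the key on the tongue and its handle in the saddle it has about 0.25 rad of play either way.
- locknut (a joint): Turn of the dark hexagonal locknut on the screw, rad, positive clockwise seen from above (tightening). Starts slack at 0 to 0.5; tight at a hard stop at 1.5. Stiff (0.4 N m), stays where left. Its lever's direction, counter-clockwise from jack x, is 2.793 minus locknut minus stop_screw; it swings clear of the saddle.
- lever_handle (a point): Top centre of the upright round handle at the end of the locknut's lever: 14 mm in diameter, from z 62 to 107 mm above the bench, 110 mm from the screw's axis. The lever is a dark level bar 10 mm thick at z 62.
Things that resemble listed ones, but are neither listed nor needed, are in the scene too. Leave any orange or pink look-alike of the holding_key alone.

How it is judged:
On the way, in this order (a step that is already met when the one before it is completed fails the run):
1. the larger key lies flat over the tongue, handle in the saddle, while the nut is still slack (horizontal distance between holding_key and jack below 0.018 m and z of holding_key in the frame of jack between 0.085 and 0.097 m and angle between holding_key's own z axis and vertical below 0.1 rad and angle between the x axis of holding_key and the x axis of jack, either way round below 0.25 rad and value of joint locknut below 0.8 rad), for 0.2 s.
2. the locknut is turned tight (value of joint locknut above 1.3 rad), for 0.2 s.
At the end, for the whole second after the job is handed in: Locknut above 1.3 rad (tight is 1.5); screw within 0.4 rad of its setting; larger key still and flat on the jack: slot centre within 18 mm of the screw axis, underside 85 to 97 mm above the bench, tilt under 0.1 rad, handle within 0.25 rad of the jack's x axis (value of joint locknut above 1.3 rad and value of joint stop_screw between -0.4 and 0.4 rad and horizontal distance between holding_key and jack below 0.018 m and z of holding_key in the frame of jack between 0.085 and 0.097 m and angle between holding_key's own z axis and vertical below 0.1 rad and angle between the x axis of holding_key and the x axis of jack, either way round below 0.25 rad and linear speed of holding_key below 0.02 m/s); the robot touches nothing.
It fails at once if the screw turns round with the nut (more than 0.4 rad from its setting) (value of joint stop_screw above 0.4 rad or value of joint stop_screw below -0.4 rad).
It also fails if it takes over 64 s, if anything falls off the work surface, if the arm or the gripper's body presses on something with over 40 N, if the wrist force passes 120 N, or if a joint passes its speed limit or range.

### The arm

A 6-joint arm with a two-finger parallel gripper is mounted at the origin on the work surface. World frame = base frame: x ahead of the robot, y to its left, z up, the work surface at z = 0. Lengths are in m, angles in rad, forces in N, time in s.
With the tool pointing down it reaches from about 0.3 to 0.85 m from the base axis. Payload 4.2 kg.
Tool frame: the origin (TCP) lies at the very end of the fingers, on their centre line; the grasp point (between the pads) lies bot.pinch_z behind it (bot.pinch_z is the distance from the TCP to the grasp point, in m); z points along the fingers, y is the line along which they close (so a half turn about z gives the same grasp; the last joint's range is limited). The gripper opens to 91 mm and grips with 3 to 60 N. Pads are 32 mm wide; open, the fingers measure 118 mm over their backs; the gripper's body (76 mm by 178 mm) begins 60 mm behind the grasp point.
Start: joints at [1.239, 0.32, 1.565, -0, 1.257, -0.02], TCP at [0.176, 0.547, 0.214] pointing down, gripper open.
Joint ranges: [-3.11, 3.11], [-0.84, 2.01], [0.21, 2.61], [-1.34, 4.49], [0.05, 2.63], [-2.56, 2.56]. Speed limits (rad/s): [2.57, 2.57, 3.14, 3.14, 3.14, 3.14].

### API

Orientations are given as a rotation vector (axis times angle).
In Python, from workcell import bot gives the robot as it stands.
- The arm moves only by the tool servo_tool, never from a script. Its argument "targets" is a list of rows, each an object of numbers: "gripper": the gripper command: -1 is fully open, 1 is shut, values between are in proportion; "x", "y", "z": the shift along the tool's x, y, z in cm; "ax", "ay", "az": the turn, a rotation vector about the tool's x, y, z in degrees. In form: [{"gripper": .., "x": .., "y": .., "z": .., "ax": .., "ay": .., "az": ..}, ...]. A call has 1 to 12 rows; each row is the pose to reach, as a shift and turn from the pose commanded when the call began, along the tool's axes at that moment; what a row does not reach only later rows make up. A row lasts 1/8 s, in which the tool goes at most 62.5 mm and 10.7 degrees, less where a joint would pass 70% of its speed; a pose out of reach is approached as far as the arm can. A call with a gripper value outside its range is refused whole. The fingers move at their own pace and stop on an object; the grip force is fixed at half the most. Time passes only in rows, so rows that repeat a pose let the fingers close. It gives the time, the measured TCP pose, the force, the opening and the grip force at its end, in the units of the state.
- bot.state(): the state, without advancing time (a new reading comes with each control period).
- bot.grab_frame(name): name is "side" or "top"; returns the picture (384x512x3 uint8, blue, green, red); there is no depth.
- bot.camera_info(name): a dict with "camera_matrix" (3x3 intrinsics, pixels), "world_from_camera" (4x4, takes a point from camera to world coordinates). Camera axes: x right, y down, z forward; pixel columns grow to the right and rows downward; lengths in m; the calibration is good to about 2 mm. A picture is of the moment at which its call begins. camera_info takes no time and is no camera call.
- bot.job_done(): hands the job in; it is judged then, once.
Trained networks look in the newest picture that a camera, given by its name, has taken for a name from the list of things; names that differ only in an ending like _2 or _b are one class to them, and where a whole thing is asked for, a point or a joint stands for the part that bears it (a point fixed in the world has none). Each returns a list of dicts, best first, with "conf" (0 to 1); they miss things now and then, are a little off and sometimes report something else, mostly with a low value. They report only what shows in the picture. A call takes as long as a camera call. They do not tell look-alikes from the thing itself.
- bot.regions_of(camera, thing): "mask" (384x512 bool, what is visible of it) and "rect" ([left, top, right, bottom] in pixels, round what is visible of it).
The state is a dict: "time_s": time; "qpos": joint angles; "qvel": joint speeds; "joint_torque": joint torques, N m; "tcp_pos": TCP position; "tool_rot": TCP orientation; "wrist_force": force on the tool from outside, world axes, zero at the start; "moment": the same for the moment, N m; "width": finger opening in m; "grip_force": force on a finger pad.
Only numpy, scipy, OpenCV 4.12 (cv2) and the standard library are available. Lean on these libraries where they do the work, as an engineer would, in place of code of your own. Each camera call takes 0.05 s, during which the arm holds its last target. There are 200 camera calls.

## Working session

There is one attempt and no reset: what is moved stays moved. The work goes in short steps, Python scripts to look and compute and a tool call to move; the robot and the scene stay as the last step left them, time stands still between calls to the robot, and variables do not carry over. Pictures are saved under pics/ and viewed, at most 10 in all, crops included, and the job is handed in when it is done.

Besides the shell and the picture viewer there is one more tool, called after "Request:" by a JSON object that holds its "method" and its "body". servo_tool: Moves the arm, as the interface text tells. Its arguments: {"type":"object","properties":{"targets":{"type":"array"}},"required":["targets"]}

```bash
ls; mkdir -p pics
cat > h.py <<'E'
import numpy as np, cv2
from workcell import bot
from scipy.spatial.transform import Rotation as R
def ray(cam,u,v,z):
    c=bot.camera_info(cam);K=np.array(c["camera_matrix"]);T=np.array(c["world_from_camera"])
    d=T[:3,:3]@np.linalg.inv(K)@np.array([u,v,1.]);o=T[:3,3]
    return (o+d*(z-o[2])/d[2])
def proj(cam,p):
    c=bot.camera_info(cam);K=np.array(c["camera_matrix"]);T=np.linalg.inv(np.array(c["world_from_camera"]))
    q=K@(T@np.append(p,1))[:3];return q[:2]/q[2]
def rel(p,yaw=None):
    "shift in tool cm"
    s=bot.state();r=R.from_rotvec(s["tool_rot"]);return r.inv().apply(np.array(p)-s["tcp_pos"])*100
E
python3 - <<'E'
from h import *
np.set_printoptions(precision=4,suppress=True)
for c in("top","side"):
    cv2.imwrite(f"pics/{c}0.png",cv2.resize(bot.grab_frame(c),None,fx=1.5,fy=1.5,interpolation=cv2.INTER_CUBIC)); print(c,np.array(bot.camera_info(c)["world_from_camera"]))
    for n in("jack","holding_key","locknut","lever_handle","stop_screw"):
        for r in bot.regions_of(c,n)[:4]:
            ys,xs=np.nonzero(r["mask"]);print(n,round(r["conf"],2),r["rect"],len(xs),xs.mean().round(1),ys.mean().round(1))
s=bot.state();print(s,bot.pinch_z)
print(R.from_rotvec(s["tool_rot"]).as_matrix())
E
```

```text
pics
top [[ 0.0084 -0.9865  0.1638  0.2845]
 [-0.9997 -0.0118 -0.0198 -0.1593]
 [ 0.0215 -0.1636 -0.9863  0.9118]
 [ 0.      0.      0.      1.    ]]
jack 0.61 [144.6, 71.5, 200.8, 181.8] 3358 178.0 122.4
holding_key 0.83 [322.5, 227.0, 398.2, 300.7] 1052 360.9 263.1
locknut 0.62 [145.4, 140.7, 187.3, 180.0] 240 163.0 163.2
lever_handle 0.73 [145.3, 147.5, 182.3, 184.0] 240 161.2 165.0
stop_screw 0.74 [145.7, 122.6, 187.0, 184.0] 748 170.5 142.6
side [[ 0.8674 -0.2339  0.4392 -0.0519]
 [-0.4973 -0.4364  0.7499 -0.9385]
 [ 0.0163 -0.8688 -0.4948  0.5932]
 [ 0.      0.      0.      1.    ]]
jack 0.97 [231.9, 132.5, 309.2, 182.2] 1694 279.3 159.9
holding_key 0.72 [275.5, 187.4, 331.8, 217.3] 632 301.8 202.7
holding_key 0.7 [179.4, 153.2, 205.1, 188.6] 381 191.7 173.5
holding_key 0.67 [240.9, 246.4, 278.6, 316.0] 1035 261.3 286.1
locknut 0.59 [232.6, 146.9, 274.2, 163.4] 217 254.6 156.6
lever_handle 0.66 [233.5, 143.9, 276.5, 164.2] 201 253.3 156.5
stop_screw 0.76 [234.2, 140.0, 277.9, 163.3] 313 263.9 151.9
{'time_s': 0.6, 'qpos': array([ 1.239 ,  0.3196,  1.5645,  0.    ,  1.2574, -0.02  ]), 'qvel': array([ 0.0005, -0.0018, -0.0005,  0.001 , -0.0008,  0.0009]), 'joint_torque': array([  0.    , -41.212 , -23.2132,   0.0728,   0.0376,  -0.    ]), 'tcp_pos': array([0.1764, 0.5473, 0.214 ]), 'tool_rot': array([0.4878, 3.1035, 0.0001]), 'wrist_force': array([-0.6065,  0.2309,  0.6608]), 'moment': array([-0.0061,  0.0244,  0.0282]), 'grip_force': 0.0, 'width': 0.091172820823377} 0.0188
[[-0.9518  0.3068  0.    ]
 [ 0.3068  0.9518  0.0001]
 [ 0.      0.0001 -1.    ]]
```

View pics/top0.png

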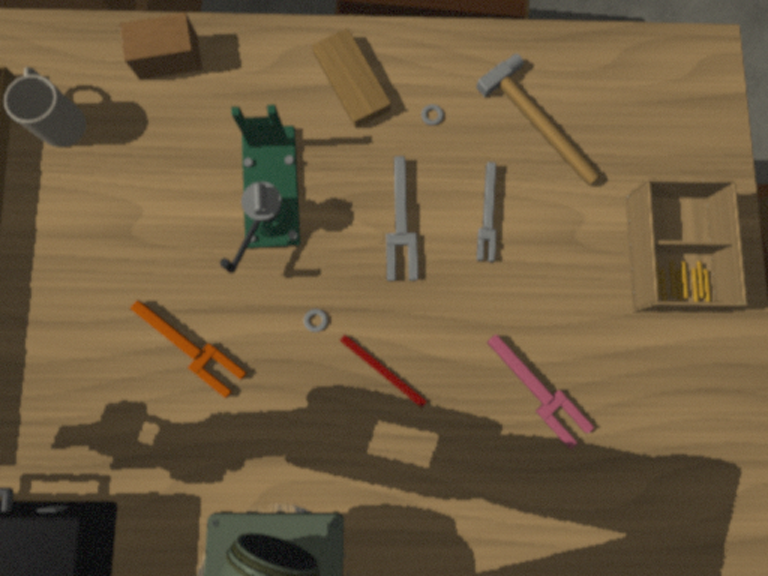

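View pics/side0.png

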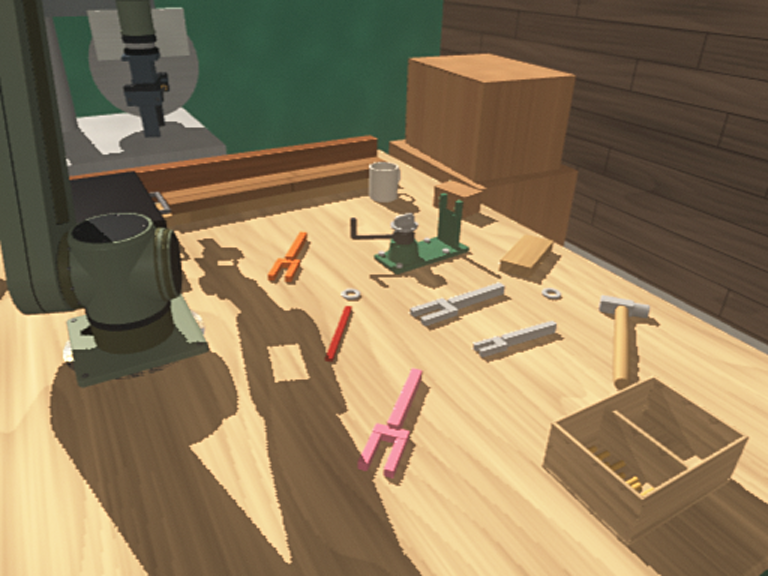

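The top view (1.5x scale) shows the grey holding key at (402,155)–(402,280), fork toward the robot. The jack screw is at (262,198), the saddle at (258,120) and the lever handle at (230,265). The smaller key is at (489,210). In both views the arm is clear of the work area. Next I'll measure the key and jack.

Run:
```python
from h import *
np.set_printoptions(precision=4,suppress=True)
im=bot.grab_frame("top");hsv=cv2.cvtColor(im,cv2.COLOR_BGR2HSV)
def seg(x0,y0,x1,y1,smax,vmin):
    m=((hsv[...,1]<smax)&(hsv[...,2]>vmin));k=np.zeros_like(m);k[y0:y1,x0:x1]=m[y0:y1,x0:x1]
    n,l,st,c=cv2.connectedComponentsWithStats(k.astype(np.uint8));i=1+np.argmax(st[1:,4]);ys,xs=np.nonzero(l==i);return xs,ys,st[i]
xs,ys,st=seg(250,98,285,192,60,90);print("key",st)
P=np.array([ray("top",x,y,.016)[:2] for x,y in zip(xs,ys)])
c,_,a=cv2.minAreaRect(P.astype(np.float32)*1000);print("key rect mm",cv2.minAreaRect(P.astype(np.float32)*1000))
mu=P.mean(0);w,v=np.linalg.eigh(np.cov((P-mu).T));d=v[:,1]*np.sign(v[0,1]);t=(P-mu)@d
print("mean",mu,"ang",np.degrees(np.arctan2(d[1],d[0])),"ends",mu+d*t.min(),mu+d*t.max())
# line fit along handle
s=(t>t.max()-.12);vx=cv2.fitLine(P[s].astype(np.float32),cv2.DIST_L2,0,1e-4,1e-4).ravel();print("handle",vx,np.degrees(np.arctan(vx[1]/vx[0])))
xs,ys,st=seg(155,115,190,155,60,90);print("shoulder",st,ray("top",xs.mean(),ys.mean(),.095))
crop=im[60:190,140:290];cv2.imwrite("pics/c1.png",cv2.resize(crop,None,fx=4.6,fy=4.6,interpolation=cv2.INTER_CUBIC))
```

```text
key [257 104  21  83 768]
key rect mm ((570.8463745117188, -186.80235290527344), (210.76394653320312, 49.19371795654297), 0.7283989191055298)
mean [ 0.5557 -0.1872] ang 2.156504471826907 ends [ 0.465  -0.1906] [ 0.6762 -0.1826]
handle [ 0.9996  0.0283  0.6168 -0.1848] 1.6193254
shoulder [161 121  21  26 262] [0.5659 0.0388 0.095 ]
```

View pics/c1.png

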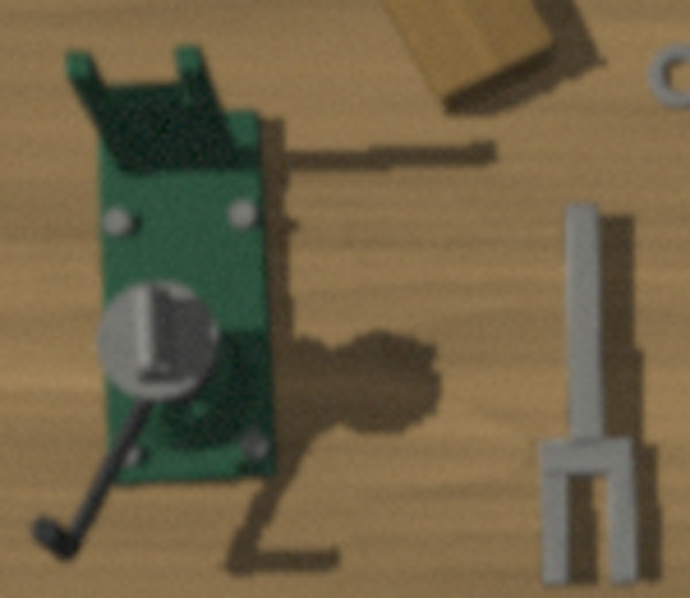

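The crop shows the shoulder disc centred at crop (157,341), i.e. pixel (174.2,134.1), with the tongue running along the jack. The base's right edge runs from crop (258,112) to (273,478), the saddle post tops are at (80,62) and (188,57), and the lever handle top is near (45,530). I'll convert these to positions.

Run:
```python
from h import *
np.set_printoptions(precision=4,suppress=True)
f=lambda u,v,z:ray("top",140+u/4.6,60+v/4.6,z)[:2]
ax=f(157.5,341,.091);print("axis",ax,"diam",f(97,341,.091)-f(218,341,.091),f(157,402,.091)-f(157,280,.091))
a,b=f(258,112,.012),f(273,478,.012);l=f(112,484,.012);d=a-b;print("edge",a,b,l,np.linalg.norm(d),np.degrees(np.arctan2(d[1],d[0])))
d/=np.linalg.norm(d);n=np.array([-d[1],d[0]]);m=(b+l)/2;print("axis from base",m+d*.05)
p=f(80,62,.125);q=f(188,57,.125);print("posts",p,q,(p+q)/2,((p+q)/2-ax)@d,((p+q)/2-ax)@n)
h=f(45,530,.107);e=h-ax;print("lever",h,np.linalg.norm(e),np.arctan2(e[1],e[0]),h-ax)
for p3 in([*ax,.091],[*h,.107]):print(proj("side",p3)*1.5)
# key origin & grasp in tool coords
k=np.array([.496,-.188]);u=np.array([np.cos(.025),np.sin(.025)]);g=k+u*.075
print("grasp",g,rel([*g,.1]),np.hypot(*g))
print("place",ax+d*.075)
```

```text
axis [0.5675 0.0257] diam [-0.0009  0.0593] [-0.0627 -0.0029]
edge [ 0.7277 -0.0056] [ 0.5194 -0.0214] [0.5149 0.0639] 0.20882192058712695 4.31955539061038
axis from base [0.567 0.025]
posts [0.6962 0.062 ] [0.6999 0.01  ] [0.6981 0.036 ] 0.13100468875266214 0.0004423784648076145
lever [0.4678 0.0707] 0.1093808494979038 2.7172552670681074 [-0.0997  0.045 ]
[402.3579 222.6682]
[351.5743 216.9705]
grasp [ 0.571  -0.1861] [-60.0539 -57.7048  11.3925] 0.6005471044357116
place [0.6422 0.0314]
```

Request:
{"method": "servo_tool", "body": {"targets": [{"gripper":-1,"x":-60,"y":-57.7,"z":4,"az":-19},{"gripper":-1,"x":-60,"y":-57.7,"z":4,"az":-19},{"gripper":-1,"x":-60,"y":-57.7,"z":4,"az":-19},{"gripper":-1,"x":-60,"y":-57.7,"z":4,"az":-19},{"gripper":-1,"x":-60,"y":-57.7,"z":4,"az":-19},{"gripper":-1,"x":-60,"y":-57.7,"z":4,"az":-19},{"gripper":-1,"x":-60,"y":-57.7,"z":4,"az":-19},{"gripper":-1,"x":-60,"y":-57.7,"z":4,"az":-19},{"gripper":-1,"x":-60,"y":-57.7,"z":4,"az":-19},{"gripper":-1,"x":-60,"y":-57.7,"z":4,"az":-19},{"gripper":-1,"x":-60,"y":-57.7,"z":4,"az":-19},{"gripper":-1,"x":-60,"y":-57.7,"z":4,"az":-19}]}}

```text
$.targets[0]: bad value
```

Request:
{"method": "servo_tool", "body": {"targets": [{"gripper":-1,"x":-5,"y":-4.8,"z":0.3,"ax":0,"ay":0,"az":-2},{"gripper":-1,"x":-10,"y":-9.6,"z":0.6,"ax":0,"ay":0,"az":-4}]}}

```text
time_s: 0.9
tcp_pos: [0.236, 0.4364, 0.2083]
tool_rot: [0.374, 3.119, -0.0]
wrist_force: [1.1, -0.2, 1.0]
width: 0.0911
grip_force: 0.0
```

Request:
{"method": "servo_tool", "body": {"targets": [{"gripper":-1,"x":-46.6,"y":-51.4,"z":4,"ax":0,"ay":0,"az":-15},{"gripper":-1,"x":-46.6,"y":-51.4,"z":4,"ax":0,"ay":0,"az":-15},{"gripper":-1,"x":-46.6,"y":-51.4,"z":4,"ax":0,"ay":0,"az":-15},{"gripper":-1,"x":-46.6,"y":-51.4,"z":4,"ax":0,"ay":0,"az":-15},{"gripper":-1,"x":-46.6,"y":-51.4,"z":4,"ax":0,"ay":0,"az":-15},{"gripper":-1,"x":-46.6,"y":-51.4,"z":4,"ax":0,"ay":0,"az":-15},{"gripper":-1,"x":-46.6,"y":-51.4,"z":4,"ax":0,"ay":0,"az":-15},{"gripper":-1,"x":-46.6,"y":-51.4,"z":4,"ax":0,"ay":0,"az":-15},{"gripper":-1,"x":-46.6,"y":-51.4,"z":4,"ax":0,"ay":0,"az":-15},{"gripper":-1,"x":-46.6,"y":-51.4,"z":4,"ax":0,"ay":0,"az":-15},{"gripper":-1,"x":-46.6,"y":-51.4,"z":4,"ax":0,"ay":0,"az":-15},{"gripper":-1,"x":-46.6,"y":-51.4,"z":4,"ax":0,"ay":0,"az":-15}]}}

```text
time_s: 2.4
tcp_pos: [0.5661, -0.1766, 0.1678]
tool_rot: [-0.026, 3.141, -0.001]
wrist_force: [-1.0, 0.7, -0.4]
width: 0.0913
grip_force: 0.0
```

Request:
{"method": "servo_tool", "body": {"targets": [{"gripper":-1,"x":0,"y":0,"z":5,"ax":0,"ay":0,"az":0},{"gripper":-1,"x":0,"y":0,"z":10,"ax":0,"ay":0,"az":0},{"gripper":-1,"x":0,"y":0,"z":13,"ax":0,"ay":0,"az":0},{"gripper":-1,"x":0,"y":0,"z":15,"ax":0,"ay":0,"az":0},{"gripper":-1,"x":0,"y":0,"z":16.2,"ax":0,"ay":0,"az":0},{"gripper":-1,"x":0,"y":0,"z":16.2,"ax":0,"ay":0,"az":0},{"gripper":-1,"x":0,"y":0,"z":16.2,"ax":0,"ay":0,"az":0}]}}

```text
time_s: 3.28
tcp_pos: [0.5655, -0.1733, 0.0075]
tool_rot: [-0.031, 3.14, -0.001]
wrist_force: [0.7, 0.6, 1.2]
width: 0.0913
grip_force: 0.0
```

Run:
```python
from h import *
cv2.imwrite("pics/s1.png",cv2.resize(bot.grab_frame("side")[100:280,200:420],None,fx=3.2,fy=3.2))
s=bot.state();print(s["tcp_pos"],s["tool_rot"],s["wrist_force"])
```

```text
[ 0.56563028 -0.1734196   0.00763015] [-3.14007700e-02  3.13941333e+00 -8.59014893e-04] [-0.80281608  0.20017963  0.07909568]
```

View pics/s1.png

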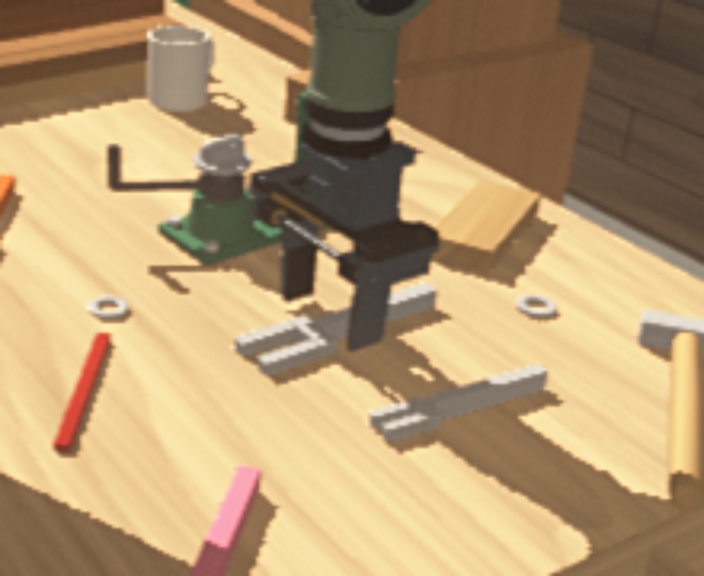

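The image shows the fingers straddling the key's handle just behind the bridge, but off-centre by about 13 mm. I'll centre them and then close.

Request:
{"method": "servo_tool", "body": {"targets": [{"gripper":-1,"x":-0.4,"y":-1.3,"z":0.2,"ax":0,"ay":0,"az":0},{"gripper":-1,"x":-0.4,"y":-1.3,"z":0.2,"ax":0,"ay":0,"az":0},{"gripper":1,"x":-0.4,"y":-1.3,"z":0.2,"ax":0,"ay":0,"az":0},{"gripper":1,"x":-0.4,"y":-1.3,"z":0.2,"ax":0,"ay":0,"az":0},{"gripper":1,"x":-0.4,"y":-1.3,"z":0.2,"ax":0,"ay":0,"az":0},{"gripper":1,"x":-0.4,"y":-1.3,"z":0.2,"ax":0,"ay":0,"az":0},{"gripper":1,"x":-0.4,"y":-1.3,"z":0.2,"ax":0,"ay":0,"az":0},{"gripper":1,"x":-0.4,"y":-1.3,"z":0.2,"ax":0,"ay":0,"az":0},{"gripper":1,"x":-0.4,"y":-1.3,"z":0.2,"ax":0,"ay":0,"az":0},{"gripper":1,"x":-0.4,"y":-1.3,"z":0.2,"ax":0,"ay":0,"az":0}]}}

```text
time_s: 4.58
tcp_pos: [0.5692, -0.1864, 0.0045]
tool_rot: [-0.031, 3.141, -0.0]
wrist_force: [-0.3, -0.4, -0.0]
width: 0.0177
grip_force: 30.0
```

Request:
{"method": "servo_tool", "body": {"targets": [{"gripper":1,"x":0,"y":0,"z":-4,"ax":0,"ay":0,"az":0},{"gripper":1,"x":0,"y":0,"z":-8,"ax":0,"ay":0,"az":0},{"gripper":1,"x":0,"y":0,"z":-12,"ax":0,"ay":0,"az":0},{"gripper":1,"x":-1,"y":2,"z":-15.5,"ax":0,"ay":0,"az":0},{"gripper":1,"x":-2.5,"y":6,"z":-15.5,"ax":0,"ay":0,"az":-1},{"gripper":1,"x":-4,"y":10.5,"z":-15.5,"ax":0,"ay":0,"az":-2},{"gripper":1,"x":-5.5,"y":15,"z":-15.5,"ax":0,"ay":0,"az":-3.2},{"gripper":1,"x":-6.5,"y":18.5,"z":-15.5,"ax":0,"ay":0,"az":-3.2},{"gripper":1,"x":-7.5,"y":20.8,"z":-15.5,"ax":0,"ay":0,"az":-3.2},{"gripper":1,"x":-7.5,"y":21.6,"z":-15.5,"ax":0,"ay":0,"az":-3.2},{"gripper":1,"x":-7.5,"y":21.6,"z":-15.5,"ax":0,"ay":0,"az":-3.2},{"gripper":1,"x":-7.5,"y":21.6,"z":-15.5,"ax":0,"ay":0,"az":-3.2}]}}

```text
time_s: 6.08
tcp_pos: [0.6395, 0.0299, 0.1595]
tool_rot: [0.117, -3.139, 0.001]
wrist_force: [0.2, -0.6, -3.4]
width: 0.0175
grip_force: 30.0
```

Run:
```python
from h import *
np.set_printoptions(precision=4,suppress=True)
for c in("top","side"):
    im=bot.grab_frame(c)
    s=bot.state();print(s["tcp_pos"],s["tool_rot"],s["wrist_force"],s["width"])
    if c=="top":cv2.imwrite("pics/t2.png",cv2.resize(im[50:200,120:320],None,fx=4,fy=4,interpolation=cv2.INTER_CUBIC))
    else:cv2.imwrite("pics/s2.png",cv2.resize(im[80:200,210:350],None,fx=5,fy=5,interpolation=cv2.INTER_CUBIC))
s=bot.state();r=R.from_rotvec(s["tool_rot"]).as_matrix();x=-r[:,0];k=s["tcp_pos"]+x*-.073;print("key origin est",k,"yaw",np.degrees(np.arctan2(x[1],x[0])),x)
for d in(-.03,.0,.18):
    p=k+x*d;p[2]+=.010;print(d,(proj("side",p)-[210,80])*5,(proj("top",p)-[120,50])*4)
print("axis113",(proj("side",[.567,.0255,.113])-[210,80])*5,(proj("top",[.567,.0255,.113])-[120,50])*4)
```

```text
[0.6396 0.0299 0.1596] [ 0.1166 -3.1392  0.0006] [ 0.4155 -0.0513 -3.4677] 0.017799296777881047
[0.6396 0.03   0.1596] [ 0.1167 -3.1394  0.0004] [ 0.2575 -0.3888 -4.1825] 0.017608912284064023
key origin est [0.5668 0.0246 0.1596] yaw 4.256782379124405 [ 0.9972  0.0742 -0.0001]
-0.03 [256.6399 236.3888] [188.454  342.5287]
0.0 [295.8192 227.4205] [187.0122 286.7443]
0.18 [512.0382 177.9272] [178.7275 -33.7991]
axis113 [291.9992 310.8834] [208.9204 324.0121]
```

View pics/t2.png

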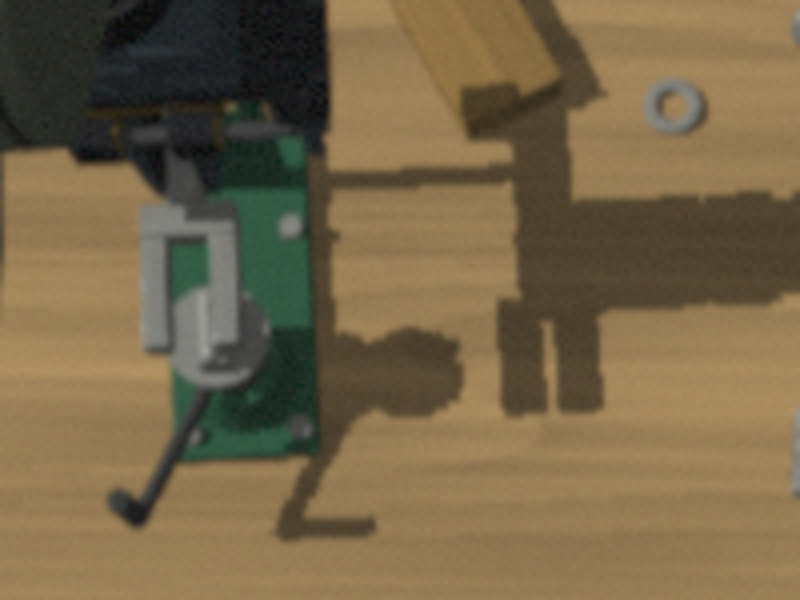

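View pics/s2.png

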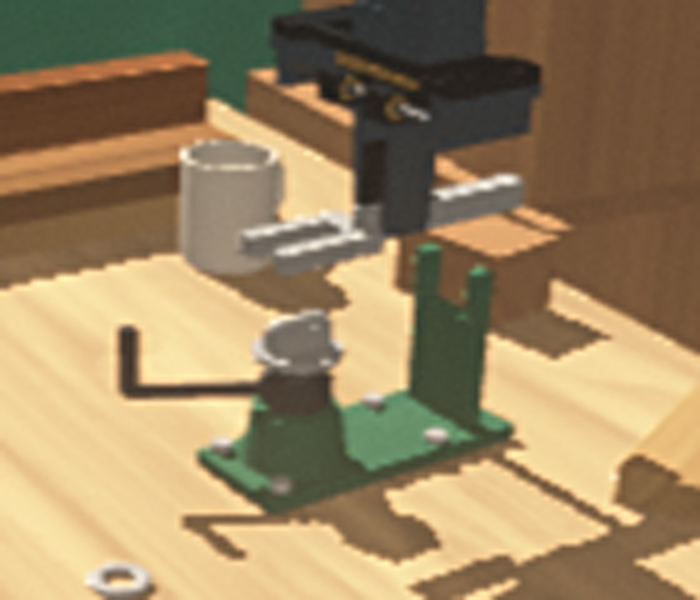

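Both views show the key level and aligned above the tongue and saddle. The prong ends are at (158,350) and (224,345) in the top crop, against a predicted middle of (188,343), so the key is within 1–2 mm. I'll lower it.

Request:
{"method": "servo_tool", "body": {"targets": [{"gripper":1,"x":0,"y":0.1,"z":1,"ax":0,"ay":0,"az":0},{"gripper":1,"x":0,"y":0.1,"z":2,"ax":0,"ay":0,"az":0},{"gripper":1,"x":0,"y":0.1,"z":3,"ax":0,"ay":0,"az":0},{"gripper":1,"x":0,"y":0.1,"z":4,"ax":0,"ay":0,"az":0},{"gripper":1,"x":0,"y":0.1,"z":4.6,"ax":0,"ay":0,"az":0},{"gripper":1,"x":0,"y":0.1,"z":5.2,"ax":0,"ay":0,"az":0},{"gripper":1,"x":0,"y":0.1,"z":5.2,"ax":0,"ay":0,"az":0}]}}

```text
time_s: 7.05
tcp_pos: [0.6395, 0.0322, 0.1071]
tool_rot: [0.119, -3.138, -0.0]
wrist_force: [0.3, 0.2, -3.6]
width: 0.0175
grip_force: 30.0
```

Request:
{"method": "servo_tool", "body": {"targets": [{"gripper":1,"x":0,"y":0,"z":0.5,"ax":0,"ay":0,"az":0},{"gripper":1,"x":0,"y":0,"z":0.9,"ax":0,"ay":0,"az":0},{"gripper":1,"x":0,"y":0,"z":1.15,"ax":0,"ay":0,"az":0},{"gripper":1,"x":0,"y":0,"z":1.15,"ax":0,"ay":0,"az":0},{"gripper":1,"x":0,"y":0,"z":1.15,"ax":0,"ay":0,"az":0}]}}

```text
time_s: 7.68
tcp_pos: [0.6398, 0.0322, 0.0961]
tool_rot: [-0.119, 3.139, 0.0]
wrist_force: [0.2, 0.0, -3.8]
width: 0.0175
grip_force: 30.0
```

Request:
{"method": "servo_tool", "body": {"targets": [{"gripper":0.3,"x":0,"y":0,"z":0.1,"ax":0,"ay":0,"az":0},{"gripper":0,"x":0,"y":0,"z":0.1,"ax":0,"ay":0,"az":0},{"gripper":0,"x":0,"y":0,"z":0.1,"ax":0,"ay":0,"az":0},{"gripper":0,"x":0,"y":0,"z":0.1,"ax":0,"ay":0,"az":0},{"gripper":0,"x":0,"y":0,"z":-2,"ax":0,"ay":0,"az":0},{"gripper":0,"x":0,"y":0,"z":-6,"ax":0,"ay":0,"az":0},{"gripper":0,"x":0,"y":0,"z":-10,"ax":0,"ay":0,"az":0},{"gripper":0,"x":0,"y":0,"z":-12,"ax":0,"ay":0,"az":0},{"gripper":0,"x":5,"y":2,"z":-12,"ax":0,"ay":0,"az":10},{"gripper":0,"x":10,"y":4,"z":-12,"ax":0,"ay":0,"az":20},{"gripper":0,"x":15,"y":5,"z":-12,"ax":0,"ay":0,"az":30},{"gripper":0,"x":15,"y":5,"z":-12,"ax":0,"ay":0,"az":30}]}}

```text
time_s: 9.18
tcp_pos: [0.4829, 0.071, 0.2164]
tool_rot: [-0.696, -3.062, 0.0]
wrist_force: [1.0, 0.6, -0.1]
width: 0.0453
grip_force: 0.0
```

Run:
```python
from h import *
np.set_printoptions(precision=4,suppress=True)
im=bot.grab_frame("side");cv2.imwrite("pics/s3.png",cv2.resize(im[80:200,210:350],None,fx=5,fy=5,interpolation=cv2.INTER_CUBIC))
s=bot.state();print(s["tcp_pos"],s["tool_rot"],s["qpos"],s["width"]);print(R.from_rotvec(s["tool_rot"]).as_matrix())
a=np.array([.567,.0255]);u=np.array([np.cos(.0745),np.sin(.0745)])
for d in(-.03,.18):print((proj("side",[*(a+u*d),.105 if d<0 else .111])-[210,80])*5)
print((proj("side",[.4678,.0707,.107])-[210,80])*5)
print("rel handle",rel([.4678,.0707,.2]))
```

```text
[0.4855 0.0709 0.2167] [0.6948 3.0623 0.0007] [ 0.1215  0.184   1.7448 -0.0001  1.2113 -1.003 ] 0.04572762046470649
[[-0.9021  0.4316  0.0015]
 [ 0.4316  0.9021  0.0001]
 [-0.0013  0.0007 -1.    ]]
[253.3738 332.3222]
[503.4617 259.5616]
[121.9811 323.2518]
rel handle [ 1.5928 -0.7797  1.6707]
```

View pics/s3.png

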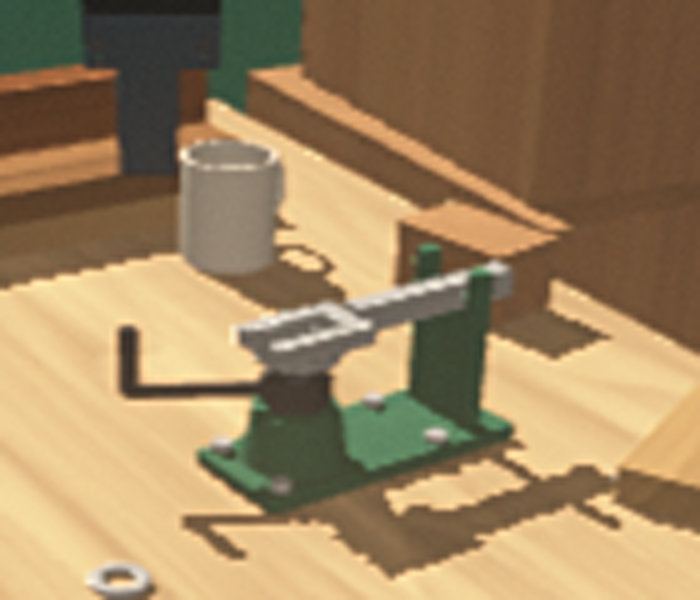

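The key is seated with its handle between the posts, as predicted: prong tips near (245,335), handle end at (505,275). The lever handle top is at (128,328). Next I'll grip the lever handle.

Request:
{"method": "servo_tool", "body": {"targets": [{"gripper":0,"x":1.6,"y":-0.8,"z":3,"ax":0,"ay":0,"az":0},{"gripper":0,"x":1.6,"y":-0.8,"z":7,"ax":0,"ay":0,"az":0},{"gripper":0,"x":1.6,"y":-0.8,"z":9,"ax":0,"ay":0,"az":0},{"gripper":0,"x":1.6,"y":-0.8,"z":11,"ax":0,"ay":0,"az":0},{"gripper":0,"x":1.6,"y":-0.8,"z":12.5,"ax":0,"ay":0,"az":0},{"gripper":0,"x":1.6,"y":-0.8,"z":14,"ax":0,"ay":0,"az":0},{"gripper":0,"x":1.6,"y":-0.8,"z":14,"ax":0,"ay":0,"az":0}]}}

```text
time_s: 10.1
tcp_pos: [0.4692, 0.0702, 0.0751]
tool_rot: [-0.697, -3.062, 0.001]
wrist_force: [-0.3, -0.4, 0.6]
width: 0.0457
grip_force: 0.0
```

Run:
```python
from h import *
im=bot.grab_frame("side");cv2.imwrite("pics/s4.png",cv2.resize(im[80:200,210:350],None,fx=5,fy=5,interpolation=cv2.INTER_CUBIC))
s=bot.state();print(s["tcp_pos"],s["wrist_force"])
```

```text
[0.46960852 0.07028484 0.0757863 ] [-0.3641369  0.8671543 -0.0414995]
```

View pics/s4.png

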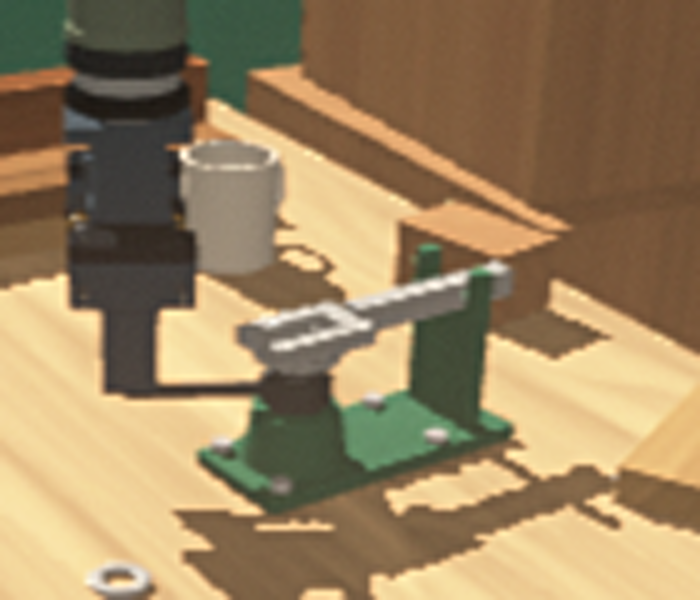

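The fingers are around the lever handle at (130,350). I'll close them.

Request:
{"method": "servo_tool", "body": {"targets": [{"gripper":1,"x":0,"y":0,"z":0,"ax":0,"ay":0,"az":0},{"gripper":1,"x":0,"y":0,"z":0,"ax":0,"ay":0,"az":0},{"gripper":1,"x":0,"y":0,"z":0,"ax":0,"ay":0,"az":0},{"gripper":1,"x":0,"y":0,"z":0,"ax":0,"ay":0,"az":0},{"gripper":1,"x":0,"y":0,"z":0,"ax":0,"ay":0,"az":0},{"gripper":1,"x":0,"y":0,"z":0,"ax":0,"ay":0,"az":0}]}}

```text
time_s: 10.9
tcp_pos: [0.4688, 0.0706, 0.0764]
tool_rot: [0.698, 3.063, 0.001]
wrist_force: [-0.7, 0.7, 2.8]
width: 0.0135
grip_force: 30.0
```

```bash
cat > arc.py <<'E'
from h import *
import sys
a=np.array([.567,.0255]);yaw=.0745;s=bot.state();p=s["tcp_pos"][:2];e=p-a;th=np.arctan2(*e[::-1])
print("width",s["width"],"F",s["wrist_force"],"r",np.hypot(*e),"jack dir",th-yaw,"nut+screw",2.793-th+yaw)
r=R.from_rotvec(s["tool_rot"]);Y=r.as_matrix()[:,1];print("y ang",np.degrees(np.arctan2(Y[1],Y[0])))
for t in map(float,sys.argv[1:]):
    q=a+.110*np.array([np.cos(th-t),np.sin(th-t)]);d=r.inv().apply([*(q-p),0])*100;print(t,d.round(2),"az",np.degrees(t).round(1))
E
python3 arc.py 0.06 .12 .18 .24 .30 .36 .42 .48
```

```text
width 0.013536356732246556 F [-0.664805    0.74634116  2.84338009] r 0.10807048328853631 jack dir 2.6370593641245494 nut+screw 0.1559406358754507
y ang 64.33838131715333
0.06 [0.18 0.66 0.  ] az 3.4
0.12 [0.14 1.31 0.  ] az 6.9
0.18 [0.05 1.97 0.  ] az 10.3
0.24 [-0.08  2.62  0.  ] az 13.8
0.3 [-0.24  3.26  0.  ] az 17.2
0.36 [-0.44  3.88  0.  ] az 20.6
0.42 [-0.68  4.5   0.  ] az 24.1
0.48 [-0.96  5.1   0.  ] az 27.5
```

Request:
{"method": "servo_tool", "body": {"targets": [{"gripper":1,"x":0.03,"y":0.66,"z":0,"ax":0,"ay":0,"az":3.4},{"gripper":1,"x":-0.02,"y":1.31,"z":0,"ax":0,"ay":0,"az":6.9},{"gripper":1,"x":-0.1,"y":1.97,"z":0,"ax":0,"ay":0,"az":10.3},{"gripper":1,"x":-0.23,"y":2.6,"z":0,"ax":0,"ay":0,"az":13.8},{"gripper":1,"x":-0.4,"y":3.23,"z":0,"ax":0,"ay":0,"az":17.2},{"gripper":1,"x":-0.6,"y":3.85,"z":0,"ax":0,"ay":0,"az":20.6},{"gripper":1,"x":-0.83,"y":4.45,"z":0,"ax":0,"ay":0,"az":24.1},{"gripper":1,"x":-1.1,"y":5.05,"z":0,"ax":0,"ay":0,"az":27.5},{"gripper":1,"x":-1.1,"y":5.05,"z":0,"ax":0,"ay":0,"az":27.5}]}}

```text
time_s: 12.02
tcp_pos: [0.4994, 0.1118, 0.0763]
tool_rot: [-1.405, -2.807, 0.0]
wrist_force: [-3.0, 1.8, 6.0]
width: 0.0136
grip_force: 30.0
```

```bash
python3 arc.py 0.06 .12 .18 .24 .30 .36 .42 .48 .54 .6
```

```text
width 0.0135655579667157 F [-3.03331509  1.75304583  6.03719067] r 0.10959339546055885 jack dir 2.1610023346333507 nut+screw 0.6319976653666495
y ang 36.82381309637773
0.06 [ 0.04  0.66 -0.  ] az 3.4
0.12 [-0.01  1.32 -0.  ] az 6.9
0.18 [-0.09  1.97 -0.  ] az 10.3
0.24 [-0.22  2.62 -0.  ] az 13.8
0.3 [-0.38  3.26 -0.  ] az 17.2
0.36 [-0.58  3.89 -0.01] az 20.6
0.42 [-0.82  4.5  -0.01] az 24.1
0.48 [-1.09  5.1  -0.01] az 27.5
0.54 [-1.4   5.69 -0.01] az 30.9
0.6 [-1.74  6.25 -0.01] az 34.4
```

Request:
{"method": "servo_tool", "body": {"targets": [{"gripper":1,"x":0.04,"y":0.66,"z":0,"ax":0,"ay":0,"az":3.4},{"gripper":1,"x":-0.01,"y":1.32,"z":0,"ax":0,"ay":0,"az":6.9},{"gripper":1,"x":-0.09,"y":1.97,"z":0,"ax":0,"ay":0,"az":10.3},{"gripper":1,"x":-0.22,"y":2.62,"z":0,"ax":0,"ay":0,"az":13.8},{"gripper":1,"x":-0.38,"y":3.26,"z":0,"ax":0,"ay":0,"az":17.2},{"gripper":1,"x":-0.58,"y":3.89,"z":0,"ax":0,"ay":0,"az":20.6},{"gripper":1,"x":-0.82,"y":4.5,"z":0,"ax":0,"ay":0,"az":24.1},{"gripper":1,"x":-1.09,"y":5.1,"z":0,"ax":0,"ay":0,"az":27.5},{"gripper":1,"x":-1.4,"y":5.69,"z":0,"ax":0,"ay":0,"az":30.9},{"gripper":1,"x":-1.74,"y":6.25,"z":0,"ax":0,"ay":0,"az":34.4},{"gripper":1,"x":-1.74,"y":6.25,"z":0,"ax":0,"ay":0,"az":34.4}]}}

```text
time_s: 13.4
tcp_pos: [0.5605, 0.1371, 0.0764]
tool_rot: [-2.173, -2.264, -0.004]
wrist_force: [-2.4, 7.7, 3.7]
width: 0.0133
grip_force: 30.0
```

```bash
python3 arc.py .08 .16 .24 .30 .36 .42 .46 .5
```

```text
width 0.013299454622926941 F [-2.41954938  7.71025155  3.73254734] r 0.11176814039093126 jack dir 1.5541667619011275 nut+screw 1.2388332380988727
y ang 2.3548927265556476
0.08 [-0.2   0.88 -0.  ] az 4.6
0.16 [-0.29  1.76 -0.  ] az 9.2
0.24 [-0.45  2.62 -0.  ] az 13.8
0.3 [-0.61  3.26 -0.  ] az 17.2
0.36 [-0.82  3.89 -0.  ] az 20.6
0.42 [-1.06  4.5  -0.01] az 24.1
0.46 [-1.24  4.9  -0.01] az 26.4
0.5 [-1.43  5.3  -0.01] az 28.6
```

Request:
{"method": "servo_tool", "body": {"targets": [{"gripper":1,"x":0.05,"y":0.88,"z":0,"ax":0,"ay":0,"az":4.6},{"gripper":1,"x":-0.05,"y":1.76,"z":0,"ax":0,"ay":0,"az":9.2},{"gripper":1,"x":-0.22,"y":2.62,"z":0,"ax":0,"ay":0,"az":13.8},{"gripper":1,"x":-0.4,"y":3.26,"z":0,"ax":0,"ay":0,"az":17.2},{"gripper":1,"x":-0.62,"y":3.89,"z":0,"ax":0,"ay":0,"az":20.6},{"gripper":1,"x":-0.62,"y":3.89,"z":0,"ax":0,"ay":0,"az":20.6}]}}

```text
time_s: 14.15
tcp_pos: [0.6008, 0.1332, 0.0765]
tool_rot: [-2.543, -1.839, -0.008]
wrist_force: [1.0, 9.4, 2.4]
width: 0.0133
grip_force: 30.0
```

```bash
python3 arc.py .04 .08 .1 .14
```

```text
width 0.013348862872497085 F [0.97533031 9.36834116 2.43617813] r 0.11290485908744848 jack dir 1.1921837659598005 nut+screw 1.6008162340401997
y ang -18.264358950455513
0.04 [-0.29  0.44 -0.  ] az 2.3
0.08 [-0.31  0.88 -0.  ] az 4.6
0.1 [-0.33  1.1  -0.  ] az 5.7
0.14 [-0.38  1.54 -0.  ] az 8.0
```

Request:
{"method": "servo_tool", "body": {"targets": [{"gripper":1,"x":0.1,"y":0.44,"z":0,"ax":0,"ay":0,"az":2.3},{"gripper":1,"x":0.08,"y":0.88,"z":0,"ax":0,"ay":0,"az":4.6},{"gripper":1,"x":0.05,"y":1.2,"z":0,"ax":0,"ay":0,"az":5.7},{"gripper":1,"x":0.05,"y":1.2,"z":0,"ax":0,"ay":0,"az":5.7}]}}

```text
time_s: 14.65
tcp_pos: [0.6118, 0.1294, 0.0764]
tool_rot: [-2.631, -1.711, -0.005]
wrist_force: [0.1, 7.1, 3.4]
width: 0.0132
grip_force: 30.0
```

```bash
python3 arc.py .03 .06
python3 - <<'E'
from h import *
im=bot.grab_frame("side");cv2.imwrite("pics/s5.png",cv2.resize(im[80:200,210:350],None,fx=5,fy=5,interpolation=cv2.INTER_CUBIC))
im=bot.grab_frame("top")
E
```

```text
width 0.013226276215929311 F [0.08858181 7.07724592 3.41144928] r 0.11319773989953393 jack dir 1.0892759971402677 nut+screw 1.7037240028597325
y ang -23.93972592379469
0.03 [-0.32  0.33 -0.  ] az 1.7
0.06 [-0.33  0.66 -0.  ] az 3.4
```

View pics/s5.png

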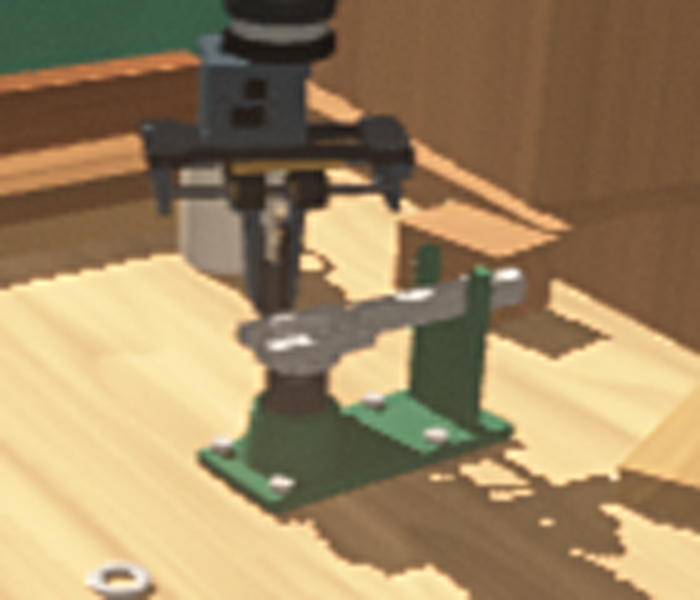

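The key is still flat, turned only slightly against the post. Nut plus screw is about 1.70, so the nut is at least 1.45. I'll release and withdraw.

Request:
{"method": "servo_tool", "body": {"targets": [{"gripper":0,"x":0,"y":0,"z":0,"ax":0,"ay":0,"az":0},{"gripper":0,"x":0,"y":0,"z":0,"ax":0,"ay":0,"az":0},{"gripper":0,"x":0,"y":0,"z":0,"ax":0,"ay":0,"az":0},{"gripper":0,"x":0,"y":0,"z":-2,"ax":0,"ay":0,"az":0},{"gripper":0,"x":0,"y":0,"z":-5,"ax":0,"ay":0,"az":0},{"gripper":0,"x":0,"y":0,"z":-9,"ax":0,"ay":0,"az":0},{"gripper":0,"x":4,"y":-2,"z":-12,"ax":0,"ay":0,"az":0},{"gripper":0,"x":9,"y":-5,"z":-13,"ax":0,"ay":0,"az":0},{"gripper":0,"x":13,"y":-8,"z":-13,"ax":0,"ay":0,"az":0},{"gripper":0,"x":16,"y":-11,"z":-13,"ax":0,"ay":0,"az":0},{"gripper":0,"x":16,"y":-11,"z":-13,"ax":0,"ay":0,"az":0},{"gripper":0,"x":16,"y":-11,"z":-13,"ax":0,"ay":0,"az":0}]}}

```text
time_s: 16.25
tcp_pos: [0.5757, 0.3171, 0.2058]
tool_rot: [2.632, 1.714, -0.001]
wrist_force: [1.2, -0.1, -0.4]
width: 0.0455
grip_force: 0.0
```

Run:
```python
from h import *
im=bot.grab_frame("top");cv2.imwrite("pics/t6.png",cv2.resize(im[50:200,120:320],None,fx=4,fy=4,interpolation=cv2.INTER_CUBIC))
```

```text
(no output)
```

View pics/t6.png

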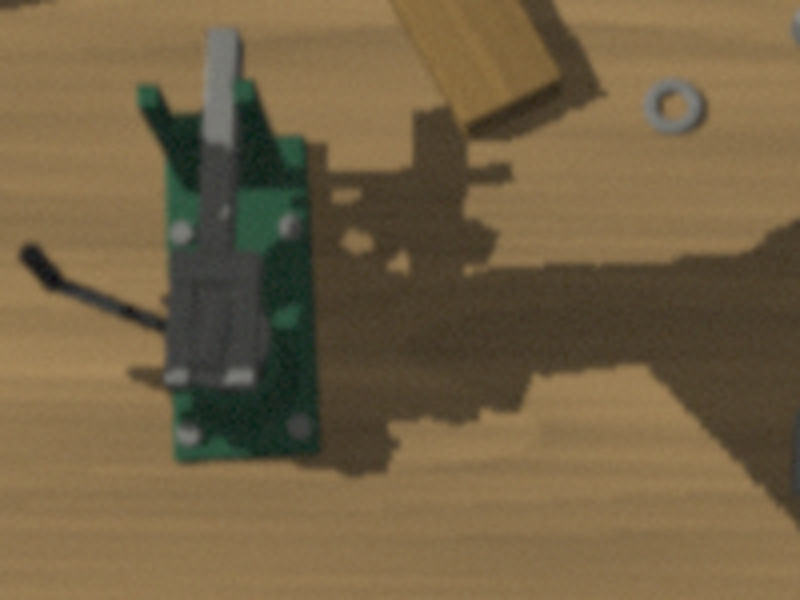

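The key lies over the tongue, fork ends at (178,378) and (240,378), with the handle between the posts, end at (226,32). The lever handle top is at (30,252). I'll do one last numeric check before handing in.

Run:
```python
from h import *
f=lambda u,v,z:ray("top",120+u/4,50+v/4,z)[:2]
a=np.array([.567,.0265]);h=f(30,252,.107);e=h-a;print(h,np.hypot(*e));S=2.793-np.arctan2(*e[::-1])+.0745
k=f(226,32,.111)-f(208,372,.105);y=np.arctan2(k[1],k[0]);print("sum",S,"key yaw rel",y-.0745)
b=f(208,372,.105)+.03*k/np.hypot(*k);print("origin off",b-a)
ok=S>1.6 and abs(y-.0745)<.2
if ok: print(bot.job_done())
```

```text
[0.60957608 0.12840987] 0.11044611689602131
sum 1.6924444935236367 key yaw rel -0.08451063393885253
origin off [ 0.00503269 -0.00026236]
the job is handed in; nothing more can be done
None
```

The job is handed in: the larger key lies over the tongue with its handle in the saddle, about 5 mm off the screw axis and 0.08 rad off the jack's x axis, and by my measurements the locknut is at 1.44 rad or more (1.3 needed) with the screw within its play; the judge's verdict was not shown.

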